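# Gauge two optical posts and put them away by length

### The job

Two steel posts stick out of the storage rack. One at a time, draw a post out, lay it lengthwise in the metal length gauge and let go: a short post drops down into the slot, a long one stays level on the two steps; then take it again by its middle and lay it in the white pocket block of its length, before you fetch the other. Lay the posts down, do not drop them, and leave the other things on the desk where they are.

Things in the scene. Friction and masses are not known exactly. Their poses are not given: they have to be found in the camera images.
- post_short_mid (a point): Bare steel optical post, a plain round rod 12 mm thick and 120 mm long, about 0.08 kg, with a thin dark line round it near one end. The point is its middle, on its axis; the rod lies along this frame's y (x and z may point anywhere round it). At the start it lies in either of the rack's two channels, its free end sticking out about 45 mm at the rack's -y face.
- post_long_mid (a point): Bare steel optical post, a plain round rod 12 mm thick and 144 mm long, about 0.08 kg, with a thin dark line round it near one end. The point is its middle, on its axis; the rod lies along this frame's y (x and z may point anywhere round it). At the start it lies in either of the rack's two channels, its free end sticking out about 57 mm at the rack's -y face.
- post_short: The short post; origin on its surface, 6 mm off its middle; y along the rod.
- post_long: The long post; origin on its surface, 6 mm off its middle; y along the rod.
- rack_mid (a point): Grey painted storage rack with two roofed channels along this frame's y, centre lines at x = -30 and +30 mm, each 16 mm wide and high inside, closed at y = +45 mm, open at -y (roof edge at y = -48 mm). The point is the rack's middle in plan, at the height of the posts' axes, 60 mm above the desk. z up.
- rack: The same rack, 124x100 mm and 76 mm high, fixed to the desk; origin under its centre at desk height. A post can leave only by being drawn straight out along -y; its inner end starts about 30 mm (short) or 42 mm (long) to the +y side of the rack's middle.
- gauge_mid (a point): Steel length gauge, fixed to the desk. Along y runs a slot 128 mm long between two steps, each 20 mm long, tops 30 mm above the desk. In the slot the post lies on an 8 mm wide grooved rib, axis 28 mm above the desk; a long post lies level on both steps, axis 36 mm above the desk. The point: on the centre line, half-way along, 28 mm above the desk. x across, z up.
- gauge: The same gauge; origin under its centre at desk height, same axes. Base 50x172x4 mm. Guide walls 42 mm high, 17 mm apart, stand at y = -84 to -64 mm and y = +22 to +84 mm. Between y = -64 and +22 mm both sides of the rib are clear down to the base, so fingers can hold a post there, near its -y end or at its middle.
- holder_short_mid (a point): White pocket block for the short post, fixed to the desk. Its pocket is a straight trough along y, 128 mm long and 17 mm wide, closed at both ends; floor 22 mm, side walls 38 mm above the desk. The point is where the post's middle comes to lie: on the centre line, half-way along, 28 mm above the desk. x across, z up.
- holder_long_mid (a point): White pocket block for the long post, fixed to the desk. Its pocket is a straight trough along y, 152 mm long and 17 mm wide, closed at both ends; floor 22 mm, side walls 38 mm above the desk. The point is where the post's middle comes to lie: on the centre line, half-way along, 28 mm above the desk. x across, z up.
- holder_short: The same block; origin under its centre at desk height, same axes. Base 50x148x4 mm, black. Over the middle 48 mm of its length there is only this 4 mm base, so fingers can pass on both sides of a post held at its middle; elsewhere the walls leave no room for fingers.
- holder_long: The same block; origin under its centre at desk height, same axes. Base 50x172x4 mm, black. Over the middle 48 mm of its length there is only this 4 mm base, so fingers can pass on both sides of a post held at its middle; elsewhere the walls leave no room for fingers.
- filter_case: Black flat box, 51x66x20 mm; a bystander to be left alone. Origin at the centre of its underside
- tweezers: Black tweezers lying on the desk, 122 mm long; a bystander to be left alone. Origin at the centre of its underside
- coverslips: White small carton, 63x62x22 mm; a bystander to be left alone. Origin at the centre of its underside
- tape_roll: Roll of brown tape lying flat, 65 mm across, 18 mm high; a bystander to be left alone. Origin at the centre of its underside
- adaptor_ring: Black knurled ring lying flat, 52 mm across, 18 mm high; a bystander to be left alone. Origin at the centre of its underside
Not all that is in view belongs to the job. What is shaped like the gauge but red is not meant.

How it is judged:
On the way, in this order (a step that is already met when the one before it is completed fails the run):
1. the first post lies released in the gauge (short: down in the slot; long: level on both steps), the other not yet (((x of post_short_mid in the frame of gauge between -0.005 and 0.005 m and y of post_short_mid in the frame of gauge between -0.007 and 0.007 m and z of post_short_mid in the frame of gauge between 0.024 and 0.0315 m and angle between the y axis of post_short_mid and the y axis of gauge, either way round below 0.08 rad and contact force between the fingers and post_short below 0.1 N and linear speed of post_short below 0.02 m/s) or (x of post_long_mid in the frame of gauge between -0.005 and 0.005 m and y of post_long_mid in the frame of gauge between -0.01 and 0.01 m and z of post_long_mid in the frame of gauge between 0.033 and 0.04 m and angle between the y axis of post_long_mid and the y axis of gauge, either way round below 0.08 rad and contact force between the fingers and post_long below 0.1 N and linear speed of post_long below 0.02 m/s))), for 0.2 s.
2. the first post lies released in its own pocket (((x of post_short_mid in the frame of holder_short between -0.005 and 0.005 m and y of post_short_mid in the frame of holder_short between -0.007 and 0.007 m and z of post_short_mid in the frame of holder_short between 0.025 and 0.032 m and angle between the y axis of post_short_mid and the y axis of holder_short, either way round below 0.08 rad and contact force between the fingers and post_short below 0.1 N and linear speed of post_short below 0.02 m/s) or (x of post_long_mid in the frame of holder_long between -0.005 and 0.005 m and y of post_long_mid in the frame of holder_long between -0.007 and 0.007 m and z of post_long_mid in the frame of holder_long between 0.025 and 0.032 m and angle between the y axis of post_long_mid and the y axis of holder_long, either way round below 0.08 rad and contact force between the fingers and post_long below 0.1 N and linear speed of post_long below 0.02 m/s))), for 0.2 s.
3. the second post lies released in the gauge, while the first lies in its pocket ((((x of post_short_mid in the frame of gauge between -0.005 and 0.005 m and y of post_short_mid in the frame of gauge between -0.007 and 0.007 m and z of post_short_mid in the frame of gauge between 0.024 and 0.0315 m and angle between the y axis of post_short_mid and the y axis of gauge, either way round below 0.08 rad and contact force between the fingers and post_short below 0.1 N and linear speed of post_short below 0.02 m/s) and (x of post_long_mid in the frame of holder_long between -0.005 and 0.005 m and y of post_long_mid in the frame of holder_long between -0.007 and 0.007 m and z of post_long_mid in the frame of holder_long between 0.025 and 0.032 m and angle between the y axis of post_long_mid and the y axis of holder_long, either way round below 0.08 rad and contact force between the fingers and post_long below 0.1 N and linear speed of post_long below 0.02 m/s)) or ((x of post_long_mid in the frame of gauge between -0.005 and 0.005 m and y of post_long_mid in the frame of gauge between -0.01 and 0.01 m and z of post_long_mid in the frame of gauge between 0.033 and 0.04 m and angle between the y axis of post_long_mid and the y axis of gauge, either way round below 0.08 rad and contact force between the fingers and post_long below 0.1 N and linear speed of post_long below 0.02 m/s) and (x of post_short_mid in the frame of holder_short between -0.005 and 0.005 m and y of post_short_mid in the frame of holder_short between -0.007 and 0.007 m and z of post_short_mid in the frame of holder_short between 0.025 and 0.032 m and angle between the y axis of post_short_mid and the y axis of holder_short, either way round below 0.08 rad and contact force between the fingers and post_short below 0.1 N and linear speed of post_short below 0.02 m/s)))), for 0.2 s.
At the end, for the whole second after the job is handed in: Both posts lie released and at rest in their own pocket blocks, the 120 mm post in the block with the 128 mm pocket and the 144 mm post in the one with the 152 mm pocket: middle within 5 mm across, 7 mm along and 4 mm in height of the pocket's point, axis within 0.08 rad of the pocket's (x of post_short_mid in the frame of holder_short between -0.005 and 0.005 m and y of post_short_mid in the frame of holder_short between -0.007 and 0.007 m and z of post_short_mid in the frame of holder_short between 0.025 and 0.032 m and angle between the y axis of post_short_mid and the y axis of holder_short, either way round below 0.08 rad and contact force between the fingers and post_short below 0.1 N and linear speed of each of post_short, post_long below 0.02 m/s and x of post_long_mid in the frame of holder_long between -0.005 and 0.005 m and y of post_long_mid in the frame of holder_long between -0.007 and 0.007 m and z of post_long_mid in the frame of holder_long between 0.025 and 0.032 m and angle between the y axis of post_long_mid and the y axis of holder_long, either way round below 0.08 rad and contact force between the fingers and post_long below 0.1 N); the robot touches nothing.
It fails at once if another thing on the desk was shifted by more than 30 mm (distance of any of filter_case, tweezers, coverslips, tape_roll, adaptor_ring from where it was at the start of the episode above 0.03 m).
It fails at once if a post was let fall or thrown (moving faster than 0.7 m/s with no finger on it) ((contact force between the fingers and post_short below 0.05 N and linear speed of post_short above 0.7 m/s) or (contact force between the fingers and post_long below 0.05 N and linear speed of post_long above 0.7 m/s)).
It also fails if it takes over 69 s, if anything falls off the work surface, if the arm or the gripper's body presses on something with over 40 N, if the wrist force passes 120 N, or if a joint passes its speed limit or range.

### The arm

A 6-joint arm with a two-finger parallel gripper is mounted at the origin on a cart in front of the work surface, level with it; the furniture and walls round the work are solid. World frame = base frame: x ahead of the robot, y to its left, z up, the work surface at z = 0. Lengths are in m, angles in rad, forces in N, time in s.
With the tool pointing down it reaches from about 0.425 to 0.95 m from the base axis. Payload 3.5 kg.
Tool frame: the origin (TCP) lies midway between the tips of the shut fingers; the grasp point (between the pads) lies 19 mm behind it; z points along the fingers, y is the line along which they close (so a half turn about z gives the same grasp; the last joint's range is limited). The gripper opens to 85 mm and grips with 20 to 120 N. Pads are 22 mm wide; open, the fingers measure 114 mm over their backs; the gripper's body (76 mm by 85 mm) begins 54 mm behind the grasp point. The pads swing forward as they close: fully open they stand 13 mm farther back than shut.
Start: joints at [-1.446, 0.286, 1.577, -0, 1.279, -0.15], TCP at [0.183, -0.65, 0.231] pointing down, gripper open.
Joint ranges: [-2.77, 2.77], [-0.9, 2.22], [0.21, 2.48], [-1.53, 4.67], [0.24, 2.81], [-2.84, 2.84]. Speed limits (rad/s): [2.79, 2.79, 3.14, 3.14, 3.14, 3.14].

### API

Orientations are given as a unit quaternion [x, y, z, w].
In Python, from plant import get_state, read_camera, ctrl gives the robot as it stands.
- The arm moves only by the shell command python3 -m crank 'ROWS' [FORCE]. ROWS is JSON, a list of rows, each a list of 3 entries, a list of its own where there are three numbers: the shift along the tool's x, y, z in mm, then the turn about the tool's z in degrees, then the closure in counts, from 0 (fully open) to 255 (shut). In form: [[[tx, ty, tz], yaw, claw], ...]. A call has 1 to 10 rows; each row is the pose to reach, as a shift and turn from the pose commanded when the call began, along the tool's axes at that moment; what a row does not reach only later rows make up. A row lasts 1/10 s, in which the tool goes at most 50 mm and 8.59 degrees, less where a joint would pass 70% of its speed; a pose out of reach is approached as far as the arm can. A call with a gripper value outside its range is refused whole. The fingers move at their own pace and stop on an object; FORCE is the grip in N (left out, the last holds). Time passes only in rows, so rows that repeat a pose let the fingers close. It gives the time, the measured TCP pose, the force, the opening and the grip force at its end, in the units of the state.
- get_state(): the state, without advancing time (a new reading comes with each control period).
- read_camera(name): name is "scene" or "top" or "wrist"; returns a dict with "frame" (420x560x3 uint8, blue, green, red), "range_z" (420x560 float32, m along the optical axis (not along the pixel's ray), 0 where there is no reading), "vfov" (degrees; the focal length in pixels is half the picture's height over the tangent of half this angle, whatever the lens; pixels are square), "cx", "cy" (the principal point, pixels), "origin" and "orientation" of the camera in the world. Camera axes: x right, y down, z forward; pixel columns grow to the right and rows downward; lengths in m; the calibration is good to about 2 mm. A picture is of the moment at which its call begins.
- ctrl.sign_off(): hands the job in; it is judged then, once.
The state is a dict: "time": time; "qpos": joint angles; "dq": joint speeds; "joint_efforts": joint torques, N m; "eef_pos": TCP position; "tcp_rot": TCP orientation; "contact_force": force on the tool from outside, world axes, zero at the start; "wrist_torque": the same for the moment, N m; "opening": opening from 0.0 (shut) to 1.0 (fully open); "finger_force": force on a finger pad.
Only numpy, scipy, OpenCV 4.12 (cv2) and the standard library are available. Lean on these libraries where they do the work, as an engineer would, in place of code of your own. Each camera call takes 0.05 s, during which the arm holds its last target. There are 200 camera calls.

## Working session

There is one attempt and no reset: what is moved stays moved. The work goes in short steps, Python scripts to look and compute and a shell command to move; the robot and the scene stay as the last step left them, time stands still between calls to the robot, and variables do not carry over. Pictures are saved under pics/ and viewed, at most 13 in all, crops included, and the job is handed in when it is done.

```bash
mkdir -p pics; cat > h.py <<'E'
import numpy as np, cv2
from scipy.spatial.transform import Rotation as R
from plant import get_state, read_camera, ctrl
def grab(n,f):
    d=read_camera(n); np.savez('pics/'+f+'.npz',**{k:np.array(v) for k,v in d.items()}); cv2.imwrite('pics/'+f+'.png',d['frame']); return d
def load(f): return dict(np.load('pics/'+f+'.npz'))
def ray(d,u,v):
    f=d['frame'].shape[0]/2/np.tan(np.radians(float(d['vfov']))/2)
    return np.array([(u-float(d['cx']))/f,(v-float(d['cy']))/f,1.])
def pt(d,u,v,z=None):
    M=R.from_quat(d['orientation']).as_matrix(); r=M@ray(d,u,v); o=np.array(d['origin'])
    s=(z-o[2])/r[2] if z is not None else float(d['range_z'][int(round(v)),int(round(u))])
    return o+s*r
def cloud(d):
    H,W=d['range_z'].shape; v,u=np.mgrid[:H,:W]
    f=H/2/np.tan(np.radians(float(d['vfov']))/2)
    c=np.stack([(u-float(d['cx']))/f,(v-float(d['cy']))/f,np.ones((H,W))],-1)*d['range_z'][...,None]
    return c@R.from_quat(d['orientation']).as_matrix().T+np.array(d['origin'])
E
python3 - <<'E'
from h import *
for n in ['top','scene']:
    d=grab(n,n+'0'); print(n,d['origin'],d['orientation'],d['vfov'],d['cx'],d['cy'])
s=get_state(); print(s)
b=cv2.imread('pics/top0.png'); cv2.imwrite('pics/top0b.png',cv2.resize(b,(800,600),interpolation=2))
E
```

```text
top [ 0.42231686 -0.32217602  1.30017768] [ 0.71670366 -0.69505784  0.04612204 -0.03321485] 50.549784136809414 273.91481084533166 208.7940380041628
scene [ 0.18982812 -0.83933159  0.7886892 ] [ 0.89015477 -0.29006472  0.10956604 -0.33388954] 49.41258256152548 276.45652343170985 206.34940556767566
{'time': 0.1, 'qpos': array([-1.44598726e+00,  2.87110668e-01,  1.57803954e+00, -6.39723358e-06,
        1.27861038e+00, -1.50005547e-01]), 'dq': array([-0.00086368, -0.00353535, -0.00272351, -0.00034031, -0.00028729,
       -0.00066431]), 'joint_efforts': array([ 7.39470925e-04, -4.07296300e+01, -2.93699276e+01, -1.56587103e-04,
        3.39749706e-03,  3.32050845e-06]), 'eef_pos': array([ 0.1831216 , -0.64906228,  0.23005826]), 'tcp_rot': array([ 9.90573752e-01,  1.36976157e-01,  1.05939475e-05, -1.08392237e-03]), 'contact_force': array([ 0.00781486, -0.35904638,  0.46026544]), 'wrist_torque': array([-0.04756735, -0.01389787, -0.06088439]), 'finger_force': 0.0, 'opening': 1.0008882056817558}
```

View pics/top0b.png

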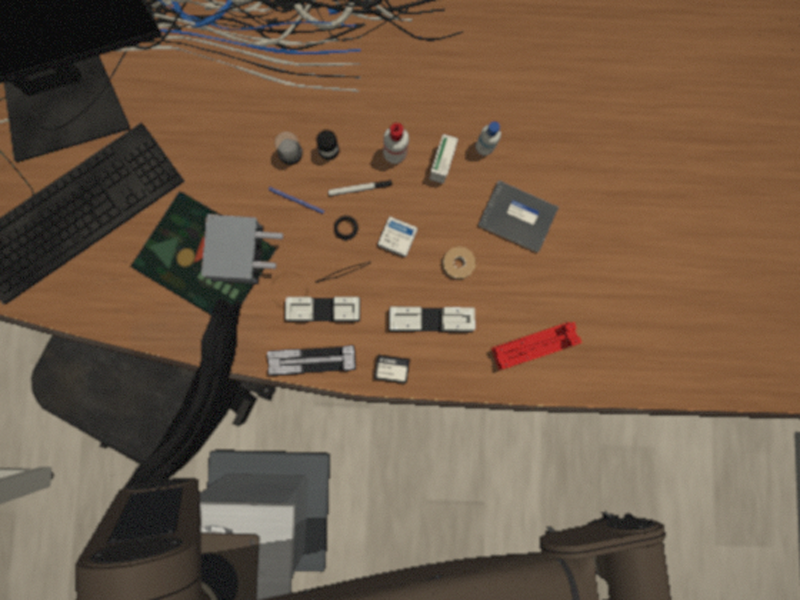

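View pics/scene0.png

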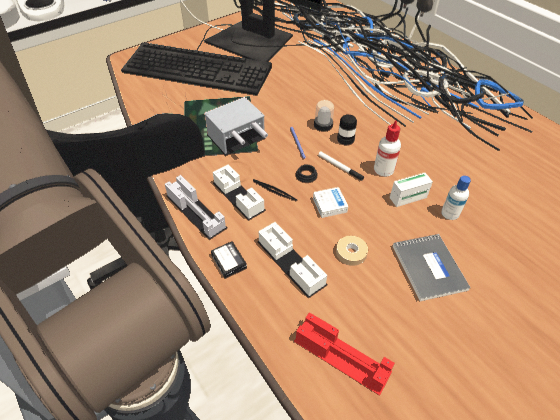

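The top view (800 px scale) shows the rack at (229,247) with posts sticking out at (268,236) and (263,265). The short block is at (322,309), the long block at (432,319) and the gauge at (310,360). The red decoy is at (537,346) and is not wanted.

```bash
python3 - <<'E'
from h import *
d=load('top0'); s=load('scene0')
P=cloud(d); Q=cloud(s)
def c(u,v): return pt(d,u*.7,v*.7)
rois={'rack':(229,247,60),'hs':(322,309,60),'hl':(432,319,70),'g':(310,360,70)}
zr={'rack':(.068,.085),'hs':(.031,.045),'hl':(.031,.045),'g':(.024,.05)}
hw={'rack':.085,'hs':.085,'hl':.095,'g':.095}
ctr={}
for k,(u,v,_) in rois.items():
    c0=c(u,v)[:2]; print(k,'seed',c0)
    for nm,C in (('top',P),('scene',Q)):
        m=(abs(C[...,1]-c0[1])<hw[k])&(abs(C[...,0]-c0[0])<(.09 if k=='rack' else .04))&(C[...,2]>zr[k][0])&(C[...,2]<zr[k][1])
        X=C[m]; 
        if len(X)<20: print(nm,len(X));continue
        r=cv2.minAreaRect((X[:,:2]*1000).astype(np.float32)); print(nm,len(X),'rect',np.round(r[0],1),np.round(r[1],1),round(r[2],2),'z',np.median(X[:,2]).round(4))
# posts
r0=c(268,250)
for nm,C in (('top',P),('scene',Q)):
    m=(abs(C[...,0]-r0[0])<.07)&(C[...,1]<r0[1]+.02)&(C[...,1]>r0[1]-.06)&(C[...,2]>.05)&(C[...,2]<.075)
    X=C[m]; print(nm,r0,len(X)); 
    if len(X): print(X[:,0].min(),X[:,0].max()); X=X[np.argsort(X[:,1])]; print(np.round(X[::max(1,len(X)//40)],3).tolist())
E
```

```text
rack seed [ 0.65166396 -0.02282697]
top 1507 rect [653.3 -39.6] [135.8 122.1] 88.34 z 0.0756
scene 1216 rect [652.9 -33.9] [121.4 122.9] 88.9 z 0.0754
hs seed [ 0.54239035 -0.20252784]
top 359 rect [ 542.8 -204.1] [ 40.8 143.2] 1.84 z 0.0379
scene 519 rect [ 542.5 -205.9] [ 45.6 147.6] 1.8 z 0.037
hl seed [ 0.52854093 -0.42808642]
top 443 rect [ 528.6 -424.6] [ 43.3 166.3] 1.5 z 0.0381
scene 886 rect [ 529.  -426.2] [ 45.5 169.7] 1.21 z 0.0372
g seed [ 0.43752234 -0.18513395]
top 426 rect [ 439.3 -186.4] [ 44.  167.7] 5.41 z 0.0402
scene 699 rect [ 438.4 -188. ] [ 45.5 172.5] 5.62 z 0.0392
top [ 0.66133888 -0.08601595  0.00156949] 181
0.5933969193245618 0.7103117156290535
[[0.682, -0.122, 0.065], [0.682, -0.12, 0.066], [0.678, -0.117, 0.067], [0.676, -0.114, 0.065], [0.681, -0.111, 0.066], [0.677, -0.111, 0.061], [0.618, -0.109, 0.07], [0.622, -0.108, 0.064], [0.621, -0.106, 0.069], [0.624, -0.105, 0.064], [0.616, -0.103, 0.066], [0.625, -0.102, 0.062], [0.681, -0.1, 0.067], [0.622, -0.1, 0.062], [0.621, -0.097, 0.065], [0.625, -0.097, 0.061], [0.621, -0.095, 0.067], [0.681, -0.094, 
[... 1148 characters left out ...]
.089, 0.063], [0.622, -0.085, 0.064], [0.617, -0.083, 0.059], [0.678, -0.081, 0.066], [0.68, -0.079, 0.067], [0.675, -0.077, 0.062], [0.62, -0.076, 0.066], [0.684, -0.073, 0.073], [0.679, -0.072, 0.066], [0.71, -0.071, 0.073], [0.658, -0.071, 0.072], [0.641, -0.071, 0.074], [0.671, -0.07, 0.069], [0.61, -0.07, 0.073], [0.671, -0.069, 0.056], [0.681, -0.069, 0.067], [0.648, -0.069, 0.072], [0.628, -0.069, 0.072], [0.684, -0.068, 0.065], [0.593, -0.068, 0.07], [0.709, -0.068, 0.075], [0.603, -0.068, 0.052], [0.706, -0.068, 0.06], [0.625, -0.068, 0.064], [0.61, -0.067, 0.058], [0.614, -0.067, 0.075], [0.618, -0.067, 0.051], [0.634, -0.067, 0.065], [0.663, -0.067, 0.051], [0.697, -0.066, 0.051]]
```

```bash
python3 -m crank '[[[40,-27,-7],-7,0],[[80,-54,-14],-14,0],[[120,-81,-21],-22,0],[[160,-108,-28],-29,0],[[200,-135,-35],-37,0],[[240,-162,-42],-44,0],[[280,-189,-49],-51,0],[[320,-216,-56],-58,0],[[360,-243,-63],-65,0],[[400,-270,-70],-73,0]]'; python3 - <<'E'
from h import *
d=grab('wrist','w1'); s=get_state(); print(s['eef_pos'],s['tcp_rot'],d['origin'],d['orientation'],d['vfov'])
M=R.from_quat(s['tcp_rot']).as_matrix();print(M, M.T@(np.array(d['origin'])-s['eef_pos']))
print(M.T@R.from_quat(d['orientation']).as_matrix())
E
```

```text
time: 1.1
eef_pos: [0.4957, -0.2793, 0.3012]
tcp_rot: [0.713, 0.701, -0.0, -0.0]
contact_force: [0.9, -1.2, 0.8]
opening: 1.004
finger_force: 0.0
[ 0.49980339 -0.27411945  0.3027293 ] [7.09428782e-01 7.04770672e-01 2.98515999e-03 4.38359243e-04] [ 0.49639435 -0.20738479  0.44370547] [ 0.98957523 -0.00790659 -0.00150106  0.14379185] 63.29694463069618
[[ 0.00657878  0.99996658  0.0048534 ]
 [ 0.99997182 -0.00659622  0.00358574]
 [ 0.00361763  0.00482968 -0.99998179]] [ 0.06722036 -0.00316825 -0.14075086]
[[-0.00950416 -0.95756626 -0.28805646]
 [ 0.99993975 -0.00751895 -0.00799736]
 [ 0.00549212 -0.28811512  0.95758003]]
```

View pics/w1.png

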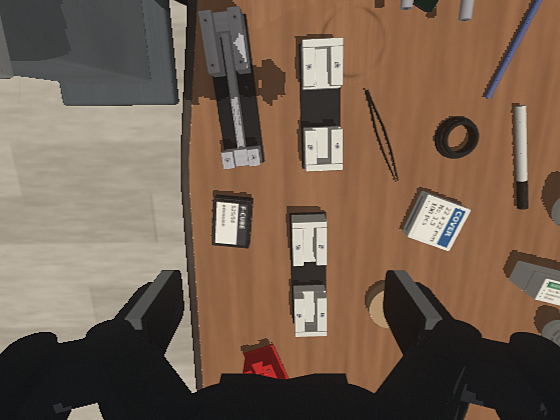

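The wrist view shows the gauge at (232,88). Its long guide walls are at the top of the image (world +y) and its short ones at the bottom (240,157). The short block is at (322,104) and the long block at (310,272). Gauge +y is therefore roughly world +y, so no flip is needed.

```bash
cat >> h.py <<'E'
def fit(d,c0,hx,hy,z0,z1):
    C=cloud(d); m=(abs(C[...,0]-c0[0])<hx)&(abs(C[...,1]-c0[1])<hy)&(C[...,2]>z0)&(C[...,2]<z1)
    X=C[m]; r=cv2.minAreaRect((X[:,:2]*1000).astype(np.float32)); print(len(X),np.round(r[0],1),np.round(r[1],1),round(r[2],2),'z',np.median(X[:,2]).round(4)); return X
E
python3 -m crank '[[[40,20,0],0,110],[[80,40,0],0,110],[[125,80,0],0,110],[[155,120,0],0,110],[[155,120,0],0,110],[[155,120,0],0,110]]'; python3 - <<'E'
from h import *
d=load('w1')
for c,hy in (((.541,-.205),.082),((.529,-.4255),.093),((.439,-.187),.1)): fit(d,c,.04,hy,.028,.05)
d=grab('wrist','w2')
for c,hy in (((.541,-.205),.082),((.529,-.4255),.093),((.439,-.187),.1)): fit(d,c,.04,hy,.028,.05)
print(get_state()['eef_pos'],get_state()['opening'])
C=cloud(d); print('desk z',np.median(C[...,2][(C[...,2]<.02)&(C[...,2]>-.02)]))
for x0 in (.621,.681):
    m=(abs(C[...,0]-x0)<.012)&(C[...,1]<-.075)&(C[...,1]>-.14)&(C[...,2]>.05)&(C[...,2]<.075)
    X=C[m]
    if len(X): print(len(X),'x',X[:,0].min(),X[:,0].max(),'y',np.percentile(X[:,1],[0,1,5]),'ztop',np.percentile(X[:,2],95)); p=np.polyfit(X[:,1],X[:,0],1);print('slope',p[0])
fit(d,(.653,-.03),.075,.09,.068,.085)
E
```

```text
time: 1.75
eef_pos: [0.6188, -0.1277, 0.3002]
tcp_rot: [0.714, 0.7, -0.001, -0.001]
contact_force: [-0.5, 0.3, -0.0]
opening: 0.569
finger_force: 0.0
2481 [ 542.2 -204.3] [ 44.4 144.1] 1.52 z 0.0378
2038 [ 528.7 -424.5] [ 44.2 169.1] 1.07 z 0.0377
2771 [ 438.4 -186.3] [ 44.3 168. ] 5.39 z 0.0415
1637 [ 542.5 -203.9] [ 44.4 144. ] 1.75 z 0.0377
506 [ 533.1 -369.9] [34.  61.5] 1.08 z 0.0376
2407 [ 438.7 -186.3] [ 45.3 168.2] 5.44 z 0.0411
[ 0.6180047  -0.12882593  0.30042523] 0.5680057901391884
desk z 6.253775239509207e-05
344 x 0.6146122453840188 0.6273565766189041 y [-0.11006157 -0.10977175 -0.10850084] ztop 0.0664596704710444
slope 0.04313798026446539
459 x 0.6747323423631743 0.6876083918229765 y [-0.12156209 -0.12085703 -0.11864789] ztop 0.06655010041200736
slope 0.028627810295617288
12408 [653.4 -20.1] [ 97.2 122.2] 88.26 z 0.0759
```

View pics/w2.png

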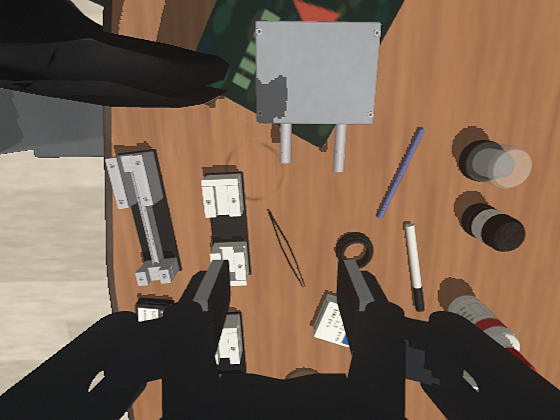

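```bash
python3 -m crank '[[[20,2.5,40],0.6,120],[[36.6,2.5,85],0.6,120],[[36.6,2.5,130],0.6,130],[[36.6,2.5,175],0.6,130],[[36.6,2.5,210],0.6,130],[[36.6,2.5,235],0.6,130],[[36.6,2.5,250],0.6,130],[[36.6,2.5,259],0.6,130],[[36.6,2.5,259],0.6,130],[[36.6,2.5,259],0.6,130]]' 60; python3 - <<'E'
from h import *
print(get_state()['eef_pos'],get_state()['tcp_rot']); grab('wrist','w3')
E
```

```text
time: 2.8
eef_pos: [0.6225, -0.0931, 0.0439]
tcp_rot: [0.719, 0.695, 0.001, 0.001]
contact_force: [1.0, 0.7, 0.7]
opening: 0.487
finger_force: 0.0
[ 0.62250562 -0.09311554  0.04391282] [7.18644707e-01 6.95376270e-01 5.70718571e-04 1.14108852e-03]
```

View pics/w3.png

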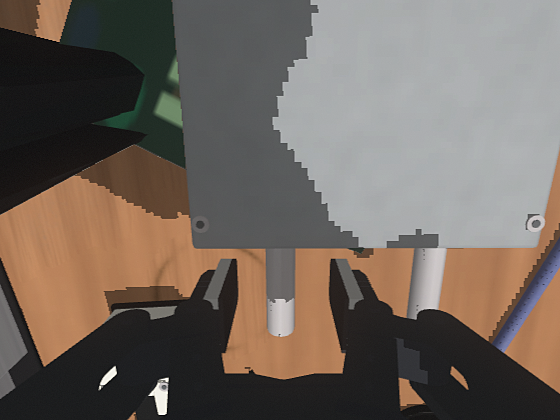

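The fingers straddle the near (short) post, which is at (281,315), and clear the long one at (428,280). Closing.

```bash
python3 -m crank '[[[0,0,0],0,255],[[0,0,0],0,255],[[0,0,0],0,255],[[0,0,0],0,255],[[0,0,0],0,255],[[0,0,0],0,255]]' 60;  python3 -m crank '[[[0,0,-1],0,255],[[-4,0,-1],0,255],[[-12,0,-1],0,255],[[-20,0,-1],0,255]]'
```

```text
time: 3.45
eef_pos: [0.6222, -0.0925, 0.0431]
tcp_rot: [0.719, 0.696, 0.0, 0.001]
contact_force: [-0.5, 0.3, 3.6]
opening: 0.115
finger_force: 58.5
time: 3.85
eef_pos: [0.6205, -0.1126, 0.0429]
tcp_rot: [0.718, 0.696, -0.0, -0.001]
contact_force: [0.5, 2.0, 1.2]
opening: 0.114
finger_force: 58.4
```

```bash
python3 -m crank '[[[-15,0,0],0,255],[[-35,0,0],0,255],[[-55,0,0],0,255],[[-75,0,0],0,255],[[-90,0,0],0,255],[[-100,0,-10],0,255],[[-100,0,-50],0,255],[[-100,0,-60],0,255],[[-100,0,-60],0,255]]'; python3 - <<'E'
from h import *
d=grab('wrist','w4'); s=get_state(); print(s['eef_pos'],s['tcp_rot'])
C=cloud(d);p=np.array(s['eef_pos'])
m=(abs(C[...,0]-p[0])<.02)&(C[...,1]>p[1]-.05)&(C[...,1]<p[1]+.15)&(C[...,2]>p[2]+.0)&(C[...,2]<p[2]+.05)
X=C[m];X=X[np.argsort(X[:,1])];print(np.round(X[::25],4).tolist())
E
```

```text
time: 4.75
eef_pos: [0.6197, -0.2133, 0.1068]
tcp_rot: [0.718, 0.696, 0.001, 0.003]
contact_force: [-0.1, 0.6, -1.3]
opening: 0.114
finger_force: 58.5
[ 0.61831838 -0.21244894  0.10442292] [7.18294178e-01 6.95738425e-01 3.70525268e-04 1.17517280e-03]
[[0.6141, -0.232, 0.1251], [0.6168, -0.2307, 0.1283], [0.6235, -0.2302, 0.126], [0.6147, -0.2297, 0.1263], [0.6181, -0.2291, 0.1286], [0.6197, -0.2287, 0.1292], [0.6193, -0.2282, 0.1285], [0.6143, -0.2276, 0.1265], [0.6169, -0.227, 0.1287], [0.6218, -0.2266, 0.1283], [0.6231, -0.226, 0.1271], [0.6194, -0.2256, 0.1296], [0.6186, -0.2253, 0.1286], [0.617, -0.2249, 0.1277], [0.6166, -0.2246, 0.1282], [0.6199, -0.2242, 0.1282], [0.6127, -0.2239, 0.1437], [0.6236, -0.2237, 0.1264], [0.6238, -0.2234, 0.1328], [0.6145, -0.2231, 0.1267], [0.6244, -0.2228, 0.1439], [0.615, -0.2225, 0.127], [0.6146, -0.2222, 0.1274], [0.6199, -0.2218, 0.1282], [0.6187, -0.2216, 0.1292], [0.6237, -0.2214, 0.1255], [0.6179, -0.2211, 0.1285], [0.6224, -0.2209, 0.1283], [0.6254, -0.2206, 0.1514], [0.6208, -0.2204, 0.1282], [0.6212, -0.2201, 0.128], [0.6212, -0.2199, 0
[... 13677 characters left out ...]
], [0.6192, -0.117, 0.1284], [0.6201, -0.1168, 0.1285], [0.6246, -0.1165, 0.1281], [0.6227, -0.1164, 0.1289], [0.6243, -0.1162, 0.1291], [0.6192, -0.1159, 0.1286], [0.6211, -0.1157, 0.1273], [0.6166, -0.1156, 0.1258], [0.6221, -0.1153, 0.1279], [0.625, -0.1151, 0.1279], [0.6192, -0.1149, 0.1279], [0.6205, -0.1147, 0.1293], [0.6189, -0.1145, 0.1273], [0.6278, -0.1143, 0.1225], [0.6199, -0.1141, 0.1279], [0.6264, -0.1139, 0.1249], [0.6221, -0.1137, 0.1272], [0.6247, -0.1136, 0.1262], [0.617, -0.1134, 0.1251], [0.6163, -0.1132, 0.1243], [0.617, -0.1129, 0.1258], [0.6231, -0.1128, 0.1279], [0.6222, -0.1125, 0.1282], [0.6225, -0.1123, 0.1286], [0.6251, -0.1121, 0.1272], [0.6193, -0.1118, 0.1268]]
```

View pics/w4.png

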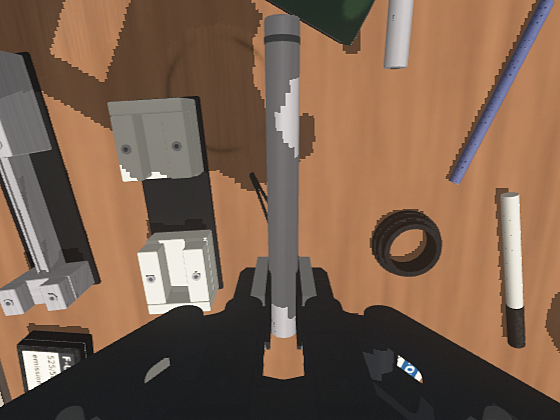

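The short post is held level between (282,20) and (285,335), with nothing caught. Next I compute the shift to the gauge.

```bash
cat >> h.py <<'E'
def rod(d,s,L,lo=-.05,hi=.16,w=.012,zl=.008,zh=.03):
    """rod seen near tool: returns mid, dir (world) from top-surface cloud"""
    M=R.from_quat(s['tcp_rot']).as_matrix(); p=np.array(s['eef_pos'])
    T=((cloud(d)-p)@M).reshape(-1,3)
    X=T[(abs(T[:,1])<w)&(T[:,0]>lo)&(T[:,0]<hi)&(-T[:,2]>zl)&(-T[:,2]<zh)]
    X=X[(X[:,0]>.012)|(abs(X[:,1])<.005)]
    F=X[X[:,0]>.015]; b=np.polyfit(F[:,0],F[:,1],1)
    top=F[abs(F[:,1]-np.polyval(b,F[:,0]))<.002]; c=np.polyfit(top[:,0],-top[:,2],1)
    e0,e1=np.percentile(X[:,0],[.3,99.7]); xm=(e0+e1)/2
    m=np.array([xm,np.polyval(b,xm),-(np.polyval(c,xm)-.006)])
    print('tool-frame ends',e0.round(4),e1.round(4),'len',(e1-e0).round(4),'mid',m.round(4),'yawdeg',np.degrees(b[0]).round(2),'tilt',np.degrees(c[0]).round(2))
    return m,b[0],M,p
def shift(m,slope,M,p,tgt,ang):
    """tool shift (mm) and yaw (deg) that bring rod mid to tgt with rod dir at world angle ang(deg)"""
    u=M@np.array([1,slope,0]); cur=np.degrees(np.arctan2(u[1],u[0]))
    dw=(ang-cur+90)%180-90; Rw=R.from_euler('z',dw,degrees=True).as_matrix()
    pn=np.array(tgt)-Rw@M@m; print('shift mm',(M.T@(pn-p)*1000).round(1),'yaw',round(-dw,2),'tcp->',pn.round(4))
E
python3 - <<'E'
from h import *
d=load('w4'); s=get_state(); print(s['eef_pos'])
a=rod(d,s,.12); shift(*a,(.4386,-.1863,.045),95.42)
E
```

```text
[ 0.61831838 -0.21244894  0.10442292]
tool-frame ends -0.0181 0.1005 len 0.1186 mid [ 0.0412  0.0007 -0.018 ] yawdeg -0.33 tilt -0.06
shift mm [ -20.5 -176.3   77. ] yaw -6.92 tcp-> [ 0.4416 -0.2274  0.0271]
```

```bash
python3 -m crank '[[[-3,-35,0],-2,255],[[-8,-75,0],-4,255],[[-14,-115,0],-6,255],[[-18,-150,0],-6.9,255],[[-20.5,-176.3,0],-6.9,255],[[-20.5,-176.3,30],-6.9,255],[[-20.5,-176.3,55],-6.9,255],[[-20.5,-176.3,58],-6.9,255],[[-20.5,-176.3,58],-6.9,255],[[-20.5,-176.3,58],-6.9,255]]'; python3 - <<'E'
from h import *
d=grab('wrist','w5'); s=get_state(); print(s['eef_pos'],s['dq'].round(3))
a=rod(d,s,.12); shift(*a,(.4386,-.1863,.028),95.42)
X=fit(d,(.4386,-.1863),.04,.1,.034,.048)
E
```

```text
time: 5.8
eef_pos: [0.4414, -0.2272, 0.0458]
tcp_rot: [0.675, 0.738, 0.0, 0.0]
contact_force: [0.5, 0.3, -0.8]
opening: 0.115
finger_force: 58.7
[ 0.44170873 -0.22747702  0.04629496] [-0.    -0.008 -0.005 -0.001 -0.002  0.   ]
tool-frame ends -0.0168 0.1016 len 0.1184 mid [ 0.0424 -0.001  -0.0153] yawdeg -0.47 tilt 0.08
shift mm [-1.1  1.5 33.6] yaw 0.12 tcp-> [ 0.4433 -0.2284  0.0127]
9262 [ 433.6 -139. ] [44.3 50.9] 5.31 z 0.0419
```

View pics/w5.png

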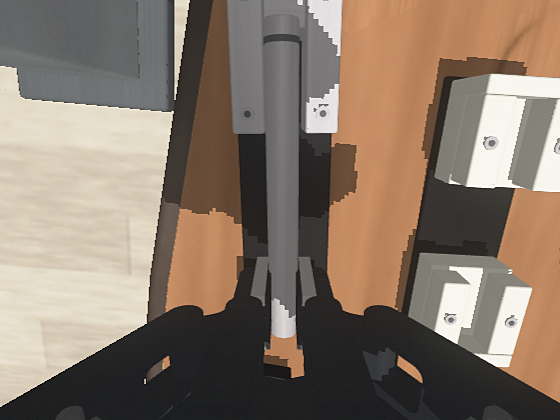

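The post hangs over the slot, between wall inner edges at about (263,100) and (303,100), and sits about 1 mm left of centre. I correct that and lower.

```bash
python3 -m crank '[[[-1,1.3,6],0,255],[[-1,1.3,14],0,255],[[-1,1.3,21],0,255],[[-1,1.3,26],0,255],[[-1,1.3,29],0,255],[[-1,1.3,31],0,255],[[-1,1.3,32],0,255],[[-1,1.3,32.5],0,255],[[-1,1.3,32.5],0,255]]'; python3 - <<'E'
from h import *
d=grab('wrist','w6'); s=get_state(); print(s['eef_pos'],s['contact_force'])
a=rod(d,s,.12); shift(*a,(.4386,-.1863,.028),95.42)
E
```

```text
time: 6.75
eef_pos: [0.4423, -0.2281, 0.013]
tcp_rot: [0.675, 0.738, -0.0, 0.0]
contact_force: [-0.3, 0.1, -1.1]
opening: 0.118
finger_force: 58.7
[ 0.44234952 -0.2280701   0.0130348 ] [ 0.72837729 -0.78117947 -0.48730192]
tool-frame ends -0.0404 0.1065 len 0.1469 mid [ 0.0331 -0.0006 -0.0162] yawdeg 0.53 tilt -1.72
shift mm [8.9 1.1 1.2] yaw -0.91 tcp-> [ 0.4427 -0.2191  0.0118]
```

```bash
python3 -m crank '[[[0,0,0.5],0,255],[[0,0,1],0,255],[[0,0,1],0,255]]'; python3 -m crank '[[[0,0,1],0,245],[[0,0,1],0,235],[[0,0,1],0,220],[[0,0,1],0,190],[[0,0,1],0,160],[[0,0,1],0,140],[[0,0,-20],0,130],[[0,0,-60],0,130],[[0,0,-100],0,130],[[0,0,-100],0,130]]'; python3 - <<'E'
from h import *
d=grab('wrist','w7'); s=get_state(); print(s['eef_pos'])
a=rod(d,s,.12,zl=-.1,zh=-.06)
E
```

```text
time: 7.1
eef_pos: [0.4425, -0.2282, 0.0125]
tcp_rot: [0.675, 0.738, 0.0, 0.0]
contact_force: [-1.2, 1.2, 4.4]
opening: 0.117
finger_force: 59.1
time: 8.1
eef_pos: [0.4457, -0.2307, 0.1179]
tcp_rot: [0.675, 0.738, 0.0, 0.006]
contact_force: [0.6, -1.1, 0.4]
opening: 0.491
finger_force: 0.0
[ 0.44413873 -0.22947453  0.11500305]
tool-frame ends -0.0379 0.1279 len 0.1658 mid [ 0.045  -0.0016  0.0862] yawdeg 1.74 tilt -2.71
```

View pics/w7.png

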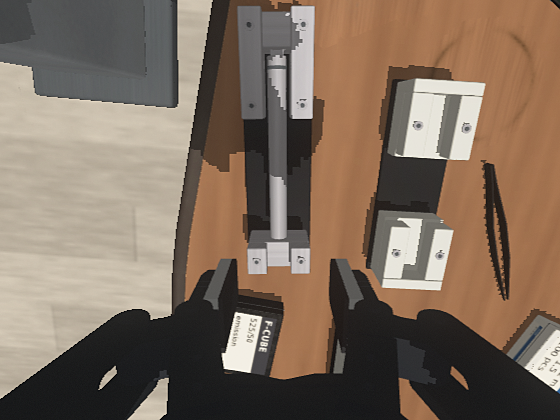

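The post lies down in the slot, from about (277,55) to (279,240). Now I measure it for the regrasp at its middle.

```bash
python3 - <<'E'
from h import *
d=load('w7'); s=get_state()
C=cloud(d); g=np.array([.4386,-.1863]); a=np.radians(5.42); x=np.array([np.cos(a),np.sin(a)]); y=np.array([-x[1],x[0]])
L=np.stack([(C[...,:2]-g)@x,(C[...,:2]-g)@y,C[...,2]],-1).reshape(-1,3)
for y0 in range(-76,80,4):
    X=L[(abs(L[:,1]*1000-y0)<2)&(abs(L[:,0])<.004)&(L[:,2]>.01)]
    if len(X): print(y0,(np.percentile(X[:,2],90)*1000).round(1),end=' | ')
X=L[(abs(L[:,1])<.05)&(abs(L[:,0])<.01)&(L[:,2]>.028)]; print('\nx mean',(X[:,0].min()+X[:,0].max())/2,np.polyfit(X[:,1],X[:,0],1))
for h,c in(('mid',g),):
    M=R.from_quat(s['tcp_rot']).as_matrix(); t=np.array([*c,.010]); print('shift to TCP over mid',M.T@(t-s['eef_pos'])*1000,'tool x angle',np.degrees(np.arctan2(M[1,0],M[0,0])))
E
```

```text
-76 30.6 | -72 30.8 | -68 30.8 | -64 30.6 | -60 34.4 | -56 35.1 | -52 35.3 | -48 34.8 | -44 35.2 | -40 35.2 | -36 202.2 | -32 203.8 | -28 35.0 | -24 35.1 | -20 35.1 | -16 34.9 | -12 35.1 | -8 35.1 | -4 35.0 | 0 35.3 | 4 35.1 | 8 35.1 | 12 35.1 | 16 35.0 | 20 35.4 | 24 34.9 | 28 259.7 | 32 35.1 | 36 35.1 | 40 35.2 | 44 35.3 | 48 35.1 | 52 35.3 | 56 35.2 | 60 34.8 | 64 30.3 | 68 30.9 | 72 31.0 | 76 30.6 | 
x mean -7.706801668956598e-07 [ 1.13536324e-02 -3.61660880e-05]
shift to TCP over mid [ 44.0224035   -2.27095906 104.77226895] tool x angle 95.0463073085929
```

```bash
python3 -m crank '[[[20,0,20],0,130],[[42,0,50],0,130],[[42,0,75],0,130],[[42,0,92],0,130],[[42,0,101],0,130],[[42,0,101],0,150],[[42,0,101],0,255],[[42,0,101],0,255],[[42,0,101],0,255],[[42,0,101],0,255]]' 60; python3 -m crank '[[[0,0,0],0,255],[[0,0,0],0,255],[[0,0,0],0,255],[[0,0,-5],0,255],[[0,0,-20],0,255],[[0,0,-50],0,255],[[0,0,-70],0,255],[[0,0,-70],0,255],[[0,0,-70],0,255],[[0,0,-70],0,255]]'; python3 - <<'E'
from h import *
d=grab('wrist','w8'); s=get_state(); print(s['eef_pos'])
a=rod(d,s,.12,lo=-.09,hi=.09); 
shift((0,0,a[0][2]),*a[1:],(.5424,-.2042,.028),91.65)
shift(*a,(.5424,-.2042,.028),91.65)
E
```

```text
time: 9.15
eef_pos: [0.4389, -0.1867, 0.0117]
tcp_rot: [0.675, 0.738, -0.0, 0.001]
contact_force: [-2.2, -0.5, 3.5]
opening: 0.114
finger_force: 58.5
time: 10.15
eef_pos: [0.4375, -0.1853, 0.0792]
tcp_rot: [0.675, 0.738, -0.0, -0.001]
contact_force: [0.7, 0.5, -0.7]
opening: 0.117
finger_force: 58.5
[ 0.4374542  -0.18533237  0.07910359]
tool-frame ends -0.0379 0.0601 len 0.098 mid [ 0.0111 -0.0004 -0.0172] yawdeg -0.4 tilt -0.73
shift mm [-28.1 103.   68. ] yaw 3.79 tcp-> [ 0.5424 -0.2042  0.0108]
shift mm [-39.2 102.7  68. ] yaw 3.79 tcp-> [ 0.543  -0.2153  0.0108]
```

```bash
python3 -m crank '[[[-10,35,0],2,255],[[-20,75,0],3.8,255],[[-28,103,0],3.8,255],[[-28,103,15],3.8,255],[[-28,103,35],3.8,255],[[-28,103,45],3.8,255],[[-28,103,45],3.8,255],[[-28,103,45],3.8,255],[[-28,103,45],3.8,255]]'; python3 - <<'E'
from h import *
d=grab('wrist','w9'); s=get_state(); print(s['eef_pos'],s['dq'].round(3))
a=rod(d,s,.12,lo=-.09,hi=.09,zl=.016); m=a[0].copy(); m[0]=.0001
shift(m,*a[1:],(.5424,-.2042,.028),91.7)
E
cd .
```

```text
time: 11.1
eef_pos: [0.5439, -0.2053, 0.0367]
tcp_rot: [0.699, 0.715, 0.0, 0.001]
contact_force: [1.1, 0.5, -1.0]
opening: 0.118
finger_force: 58.7
[ 0.54409543 -0.20537705  0.03692387] [ 0.002 -0.002 -0.004  0.     0.002 -0.001]
tool-frame ends -0.0379 0.0601 len 0.098 mid [ 0.0111 -0.0006 -0.0168] yawdeg -0.43 tilt -0.69
shift mm [ 1.1 -1.1 25.7] yaw -0.03 tcp-> [ 0.543  -0.2043  0.0112]
```

View pics/w9.png

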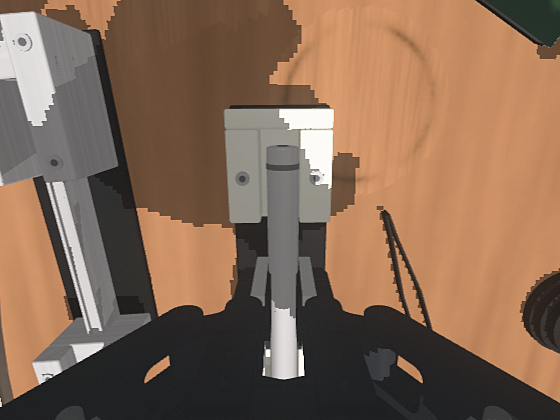

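The post is over the short block's trough (u 260–299 at v≈130) and about 1 mm right of centre. I correct that and lower.

```bash
python3 -m crank '[[[1,-1.1,5],0,255],[[1,-1.1,12],0,255],[[1,-1.1,18],0,255],[[1,-1.1,22],0,255],[[1,-1.1,24],0,255],[[1,-1.1,25],0,255],[[1,-1.1,25],0,255],[[1,-1.1,25],0,255]]'; python3 - <<'E'
from h import *
d=grab('wrist','w10'); s=get_state(); print(s['eef_pos'],s['contact_force'])
C=cloud(d); m=(abs(C[...,1]+.17)<.014)&(abs(C[...,0]-.5415)<.006)&(C[...,2]>.028)&(C[...,2]<.06)
print(np.percentile(C[m][:,2],90))
E
```

```text
time: 11.95
eef_pos: [0.5428, -0.2042, 0.011]
tcp_rot: [0.699, 0.715, 0.0, 0.001]
contact_force: [-0.3, -0.2, -0.2]
opening: 0.117
finger_force: 58.8
[ 0.54273643 -0.20415673  0.01093074] [-1.509032    0.13715215 -0.62819576]
0.0341086591947833
```

```bash
python3 -m crank '[[[0,0,0.5],0,255],[[0,0,0.7],0,250],[[0,0,0.7],0,240],[[0,0,0.7],0,225],[[0,0,0.7],0,200],[[0,0,0.7],0,170],[[0,0,0.7],0,140],[[0,0,-10],0,130],[[0,0,-50],0,130],[[0,0,-100],0,130]]'; python3 -m crank '[[[0,0,-20],0,130],[[0,0,-50],0,130],[[0,0,-50],0,130],[[0,0,-50],0,130]]'; python3 - <<'E'
from h import *
d=grab('wrist','w11'); s=get_state(); print(s['eef_pos'],s['tcp_rot'])
C=cloud(d); g=np.array([.5424,-.2042]); a=np.radians(1.7); x=np.array([np.cos(a),np.sin(a)]); y=np.array([-x[1],x[0]])
L=np.stack([(C[...,:2]-g)@x,(C[...,:2]-g)@y,C[...,2]],-1).reshape(-1,3)
for y0 in range(-72,75,3):
    X=L[(abs(L[:,1]*1000-y0)<1.5)&(abs(L[:,0])<.003)&(L[:,2]>.01)&(L[:,2]<.06)]
    if len(X): print(y0,(np.percentile(X[:,2],90)*1000).round(1),end=' | ')
E
```

```text
time: 13.0
eef_pos: [0.5406, -0.203, 0.1097]
tcp_rot: [0.699, 0.715, -0.001, -0.003]
contact_force: [0.7, -1.0, -0.0]
opening: 0.492
finger_force: 0.0
time: 13.4
eef_pos: [0.5428, -0.2042, 0.162]
tcp_rot: [0.699, 0.715, 0.0, 0.001]
contact_force: [-0.5, 0.5, -1.0]
opening: 0.491
finger_force: 0.0
[ 0.54203471 -0.2037535   0.16038138] [ 6.99401557e-01  7.14728860e-01 -8.15912050e-05 -3.34977270e-04]
-72 37.6 | -69 38.6 | -66 38.7 | -63 37.3 | -60 34.2 | -57 34.1 | -54 34.1 | -51 34.0 | -48 34.3 | -45 34.2 | -42 34.6 | -39 34.5 | -36 34.6 | -33 34.3 | -30 34.4 | -27 34.4 | -24 34.3 | -21 34.0 | -18 34.0 | -15 34.5 | -12 34.4 | -9 34.5 | -6 34.4 | -3 34.5 | 0 34.2 | 3 33.9 | 6 34.7 | 9 34.7 | 12 34.8 | 15 34.5 | 18 33.9 | 21 34.4 | 24 34.3 | 27 34.3 | 30 34.4 | 33 34.8 | 36 34.6 | 39 34.6 | 42 34.6 | 45 34.2 | 48 34.4 | 51 35.0 | 54 34.6 | 57 34.9 | 60 33.9 | 63 22.7 | 66 38.5 | 69 38.4 | 72 38.6 |
```

The short post lies in its pocket, with its top level at 34 mm and its ends at about ±61 mm. Next is the long post.

```bash
python3 -m crank '[[[30,35,0],1,130],[[60,75,0],2,130],[[85,110,0],3,130],[[104.2,140.6,0],3,130],[[104.2,140.6,20],3,130],[[104.2,140.6,60],3,130],[[104.2,140.6,90],3,130],[[104.2,140.6,110],3,130],[[104.2,140.6,119],3,130],[[104.2,140.6,119],3,130]]' 60; python3 -m crank '[[[0,0,0],0,130],[[0,0,0],0,130]]'; python3 - <<'E'
from h import *
d=grab('wrist','w12'); s=get_state(); print(s['eef_pos'],s['tcp_rot'])
C=cloud(d); M=R.from_quat(s['tcp_rot']).as_matrix(); T=((C-s['eef_pos'])@M).reshape(-1,3)
X=T[(abs(T[:,1])<.012)&(T[:,0]<.024)&(T[:,0]>-.05)&(-T[:,2]>.005)&(-T[:,2]<.035)]
print(len(X),X.min(0),X.max(0))
E
```

```text
time: 14.45
eef_pos: [0.6787, -0.0962, 0.0384]
tcp_rot: [0.718, 0.696, -0.001, -0.003]
contact_force: [-0.7, -0.2, 0.5]
opening: 0.488
finger_force: 0.0
time: 14.65
eef_pos: [0.6819, -0.0972, 0.0437]
tcp_rot: [0.718, 0.696, 0.001, 0.001]
contact_force: [-1.1, -0.0, 0.4]
opening: 0.491
finger_force: 0.0
[ 0.68193131 -0.09714254  0.04374703] [0.7178643  0.69618126 0.00078215 0.00137459]
3038 [-0.02496203 -0.00708151 -0.02400223] [ 0.02396673  0.00491258 -0.01527787]
```

View pics/w12.png

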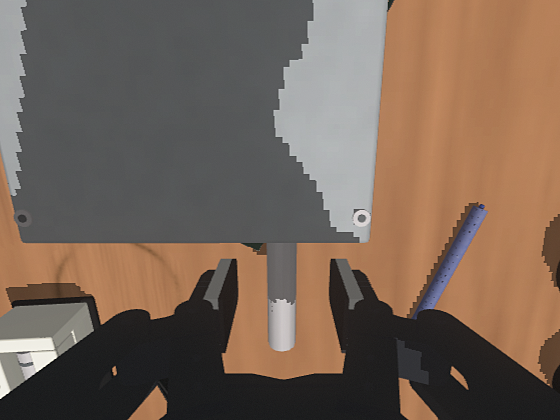

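The long post is centred between the fingers, tip at (283,348). I close and draw it out; the inner end has about 92 mm to travel to clear the rack.

```bash
python3 -m crank '[[[0,0,0],0,255],[[0,0,0],0,255],[[0,0,0],0,255],[[0,0,0],0,255],[[0,0,0],0,255],[[0,0,0],0,255],[[0,0,-1],0,255],[[-4,0,-1],0,255],[[-12,0,-1],0,255],[[-20,0,-1],0,255]]' 60;  python3 -m crank '[[[-15,0,0],0,255],[[-35,0,0],0,255],[[-55,0,0],0,255],[[-75,0,0],0,255],[[-95,0,0],0,255],[[-108,0,0],0,255],[[-112,0,-20],0,255],[[-112,0,-55],0,255],[[-112,0,-60],0,255],[[-112,0,-60],0,255]]'; python3 -m crank '[[[0,0,0],0,255],[[0,0,0],0,255]]';python3 - <<'E'
from h import *
d=grab('wrist','w13'); s=get_state(); print(s['eef_pos'])
a=rod(d,s,.144,hi=.14); m=a[0].copy(); shift(m,*a[1:],(.4386,-.1863,.066),95.4)
E
```

```text
time: 15.7
eef_pos: [0.6798, -0.117, 0.0424]
tcp_rot: [0.718, 0.696, -0.0, -0.0]
contact_force: [0.1, 1.2, 1.5]
opening: 0.113
finger_force: 58.4
time: 16.7
eef_pos: [0.6778, -0.2296, 0.1047]
tcp_rot: [0.718, 0.696, 0.001, 0.002]
contact_force: [0.1, 0.8, -1.1]
opening: 0.115
finger_force: 58.5
time: 16.9
eef_pos: [0.6755, -0.228, 0.1003]
tcp_rot: [0.718, 0.696, -0.001, -0.002]
contact_force: [-0.3, 0.9, -1.9]
opening: 0.111
finger_force: 58.5
[ 0.67557288 -0.22794052  0.10038457]
tool-frame ends -0.024 0.1054 len 0.1295 mid [ 0.0407 -0.0005 -0.0163] yawdeg -0.02 tilt -0.24
shift mm [  -5.9 -232.5   51.6] yaw -7.11 tcp-> [ 0.4428 -0.2268  0.0496]
```

```bash
python3 -m crank '[[[-2,-35,0],-1,255],[[-4,-75,0],-2,255],[[-6,-115,0],-4,255],[[-8,-155,0],-6,255],[[-10,-195,0],-7,255],[[-12,-222,0],-7,255],[[-12,-231,0],-7,255],[[-12,-231,25],-7,255],[[-12,-231,48],-7,255],[[-12,-231,50],-7,255]]'; python3 -m crank '[[[0,0,0],0,255],[[0,0,0],0,255],[[0,0,0],0,255],[[0,0,0],0,255]]'; python3 - <<'E'
from h import *
d=grab('wrist','w14'); s=get_state(); print(s['eef_pos'],s['dq'].round(3))
a=rod(d,s,.144,hi=.14,zl=.012); m=a[0].copy(); m[0]=.0468; shift(m,*a[1:],(.4386,-.1863,.036),95.4)
fit(d,(.4386,-.1863),.04,.1,.038,.046)
E
```

```text
time: 17.95
eef_pos: [0.4439, -0.232, 0.0497]
tcp_rot: [0.674, 0.739, -0.0, -0.003]
contact_force: [-0.2, -0.3, -1.0]
opening: 0.113
finger_force: 58.7
time: 18.35
eef_pos: [0.4462, -0.2341, 0.0539]
tcp_rot: [0.674, 0.739, 0.0, 0.001]
contact_force: [-0.5, -0.7, -0.5]
opening: 0.113
finger_force: 58.7
[ 0.44604537 -0.233974    0.05369591] [-0.003  0.002  0.008 -0.001 -0.001 -0.   ]
tool-frame ends -0.0239 0.1052 len 0.1291 mid [ 0.0407 -0.0003 -0.0167] yawdeg -0.03 tilt -0.27
shift mm [ 1.4 -2.7 34.4] yaw -0.11 tcp-> [ 0.4433 -0.2329  0.0193]
6887 [ 433.9 -142.1] [44.4 44.5] 5.58 z 0.0419
```

View pics/w14.png

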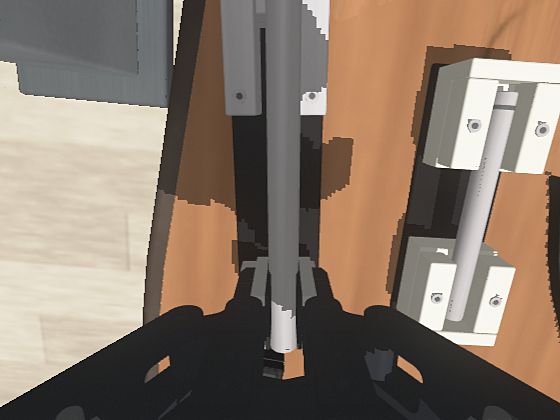

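The long post is over the gauge about 2.7 mm to the right of the slot, far end out of view at the top. The short post is in its pocket at (485,205). I correct and lower.

```bash
python3 -m crank '[[[1.4,-2.7,0],0,255],[[1.4,-2.7,8],0,255],[[1.4,-2.7,16],0,255],[[1.4,-2.7,23],0,255],[[1.4,-2.7,28],0,255],[[1.4,-2.7,31],0,255],[[1.4,-2.7,32],0,255],[[1.4,-2.7,33],0,255],[[1.4,-2.7,33],0,255],[[1.4,-2.7,33],0,255]]'; python3 - <<'E'
from h import *
d=grab('wrist','w15'); s=get_state(); print(s['eef_pos'],s['contact_force'])
a=rod(d,s,.144,lo=.02,hi=.1,zl=.012); m=a[0].copy(); m[0]=.0468; shift(m,*a[1:],(.4386,-.1863,.036),95.4)
E
```

```text
time: 19.4
eef_pos: [0.4429, -0.2326, 0.0201]
tcp_rot: [0.674, 0.739, 0.0, 0.0]
contact_force: [-0.3, 0.0, -1.0]
opening: 0.112
finger_force: 58.7
[ 0.4428193  -0.23261053  0.02009319] [-0.62136229  0.5486065  -1.56552073]
tool-frame ends 0.0205 0.0999 len 0.0794 mid [ 0.0602 -0.0002 -0.0165] yawdeg 0.69 tilt -0.25
shift mm [-0.3  0.9  0.5] yaw -0.85 tcp-> [ 0.4438 -0.2328  0.0195]
```

```bash
python3 -m crank '[[[0,0,0.5],0,255],[[0,0,0.8],0,250],[[0,0,0.8],0,240],[[0,0,0.8],0,225],[[0,0,0.8],0,200],[[0,0,0.8],0,170],[[0,0,0.8],0,140],[[0,0,-10],0,130],[[0,0,-50],0,130],[[0,0,-100],0,130]]'; python3 -m crank '[[[0,0,-20],0,130],[[0,0,-20],0,130],[[0,0,-20],0,130],[[0,0,-20],0,130]]'; python3 - <<'E'
from h import *
d=grab('wrist','w16'); s=get_state(); print(s['eef_pos'],s['tcp_rot'])
C=cloud(d); g=np.array([.4386,-.1863]); a=np.radians(5.42); x=np.array([np.cos(a),np.sin(a)]); y=np.array([-x[1],x[0]])
L=np.stack([(C[...,:2]-g)@x,(C[...,:2]-g)@y,C[...,2]],-1).reshape(-1,3)
for y0 in range(-84,87,3):
    X=L[(abs(L[:,1]*1000-y0)<1.5)&(abs(L[:,0])<.003)&(L[:,2]>.01)&(L[:,2]<.06)]
    if len(X): print(y0,(np.percentile(X[:,2],90)*1000).round(1),end=' | ')
X=L[(abs(L[:,1])<.06)&(abs(L[:,0])<.012)&(L[:,2]>.036)&(L[:,2]<.05)]; print(np.polyfit(X[:,1],X[:,0],1))
E
```

```text
time: 20.45
eef_pos: [0.4411, -0.2312, 0.1193]
tcp_rot: [0.674, 0.739, -0.0, -0.003]
contact_force: [1.0, -0.5, -0.3]
opening: 0.494
finger_force: 0.0
time: 20.85
eef_pos: [0.4417, -0.2317, 0.1383]
tcp_rot: [0.674, 0.739, -0.0, -0.001]
contact_force: [-0.9, 0.4, -1.5]
opening: 0.49
finger_force: 0.0
[ 0.44159439 -0.23161794  0.13799701] [ 6.74014912e-01  7.38715440e-01 -9.67540374e-05 -1.84069585e-03]
-84 30.5 | -81 30.5 | -78 30.7 | -75 30.7 | -72 41.8 | -69 42.7 | -66 42.5 | -63 42.2 | -60 42.4 | -57 42.4 | -54 42.3 | -51 42.0 | -48 42.5 | -45 42.4 | -42 42.3 | -39 42.1 | -36 42.1 | -33 42.3 | -30 42.4 | -27 42.1 | -24 42.3 | -21 42.3 | -18 42.3 | -15 42.3 | -12 42.4 | -9 42.4 | -6 42.3 | -3 42.2 | 0 42.7 | 3 42.2 | 6 42.5 | 9 42.2 | 12 42.0 | 15 42.4 | 18 42.3 | 21 42.4 | 24 42.3 | 27 42.6 | 30 42.4 | 33 42.1 | 36 42.2 | 39 42.5 | 42 42.3 | 45 42.4 | 48 42.4 | 51 42.3 | 54 42.2 | 57 42.2 | 60 42.4 | 63 42.3 | 66 42.8 | 69 42.1 | 72 42.5 | 75 30.7 | 78 30.9 | 81 31.2 | 84 30.3 | [ 0.01067981 -0.00033232]
```

```bash
python3 -m crank '[[[25,0,30],0,130],[[46.5,0,60],0,130],[[46.5,0,90],0,130],[[46.5,0,110],0,130],[[46.5,0,120],0,130],[[46.5,0,120.5],0,150],[[46.5,0,120.5],0,255],[[46.5,0,120.5],0,255],[[46.5,0,120.5],0,255],[[46.5,0,120.5],0,255]]' 60; python3 -m crank '[[[0,0,0],0,255],[[0,0,0],0,255],[[0,0,0],0,255],[[0,0,-5],0,255],[[0,0,-20],0,255],[[0,0,-50],0,255],[[0,0,-70],0,255],[[0,0,-70],0,255],[[0,0,-70],0,255],[[0,0,-70],0,255]]'; python3 - <<'E'
from h import *
d=grab('wrist','w17'); s=get_state(); print(s['eef_pos'])
a=rod(d,s,.144,lo=-.09,hi=.09); m=a[0].copy(); m[0]=0
shift(m,*a[1:],(.5287,-.4248,.028),91.2)
E
```

```text
time: 21.9
eef_pos: [0.4391, -0.1868, 0.0203]
tcp_rot: [0.674, 0.739, 0.0, 0.001]
contact_force: [0.9, -0.5, 1.3]
opening: 0.114
finger_force: 58.5
time: 22.9
eef_pos: [0.4372, -0.1853, 0.0875]
tcp_rot: [0.674, 0.739, -0.0, -0.002]
contact_force: [-0.1, -0.2, -1.2]
opening: 0.115
finger_force: 58.6
[ 0.43716221 -0.18528733  0.08747094]
tool-frame ends -0.0392 0.0731 len 0.1123 mid [ 0.017  -0.0005 -0.0153] yawdeg -0.07 tilt -0.08
shift mm [-247.1   69.9   74. ] yaw 4.11 tcp-> [ 0.5291 -0.4248  0.0127]
```

```bash
python3 -m crank '[[[-30,10,0],1,255],[[-70,20,0],2,255],[[-110,32,0],3,255],[[-150,45,0],4.1,255],[[-190,58,0],4.1,255],[[-225,67,0],4.1,255],[[-243,70,0],4.1,255],[[-247.7,70,0],4.1,255],[[-247.7,70,20],4.1,255],[[-247.7,70,45],4.1,255]]'; python3 -m crank '[[[0,0,3],0,255],[[0,0,3],0,255],[[0,0,3],0,255],[[0,0,3],0,255]]'; python3 - <<'E'
from h import *
d=grab('wrist','w18'); s=get_state(); print(s['eef_pos'],s['dq'].round(3))
a=rod(d,s,.144,lo=-.09,hi=.09,zl=.016); m=a[0].copy(); m[0]=.0006
shift(m,*a[1:],(.5287,-.4248,.028),91.15)
E
```

```text
time: 23.95
eef_pos: [0.5309, -0.4262, 0.0441]
tcp_rot: [0.7, 0.714, 0.0, 0.0]
contact_force: [0.0, 0.6, -0.5]
opening: 0.117
finger_force: 58.6
time: 24.35
eef_pos: [0.5315, -0.4269, 0.0431]
tcp_rot: [0.7, 0.714, -0.0, 0.001]
contact_force: [-0.6, -1.2, -1.0]
opening: 0.113
finger_force: 58.6
[ 0.53147687 -0.42701789  0.04304881] [-0.002  0.002  0.001  0.001  0.001 -0.002]
tool-frame ends -0.0394 0.0731 len 0.1126 mid [ 0.0169 -0.0004 -0.0152] yawdeg -0.08 tilt 0.01
shift mm [ 1.7 -2.4 30.2] yaw 0.08 tcp-> [ 0.5291 -0.4254  0.0128]
```

View pics/w18.png

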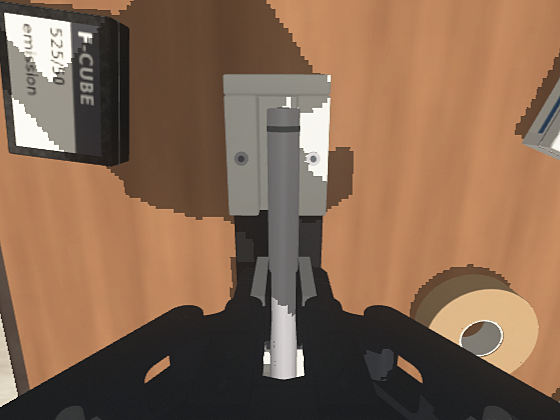

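The long post is over the long block's trough (u 259–297 at v≈100), with the post about 2 mm right of centre. I correct that and lower.

```bash
python3 -m crank '[[[1.7,-2.3,0],0,255],[[1.7,-2.3,8],0,255],[[1.7,-2.3,16],0,255],[[1.7,-2.3,22],0,255],[[1.7,-2.3,26],0,255],[[1.7,-2.3,28],0,255],[[1.7,-2.3,29.4],0,255],[[1.7,-2.3,29.4],0,255],[[1.7,-2.3,29.4],0,255]]'; python3 - <<'E'
from h import *
d=grab('wrist','w19'); s=get_state(); print(s['eef_pos'],s['contact_force'])
C=cloud(d); m=(abs(C[...,1]+.39)<.014)&(abs(C[...,0]-.528)<.006)&(C[...,2]>.028)&(C[...,2]<.06)
print(np.percentile(C[m][:,2],90))
E
```

```text
time: 25.3
eef_pos: [0.5287, -0.425, 0.0125]
tcp_rot: [0.7, 0.714, 0.0, 0.0]
contact_force: [-0.7, 1.3, 1.8]
opening: 0.115
finger_force: 58.9
[ 0.52872565 -0.42499958  0.01247947] [-0.92482804  1.45030314  1.58276557]
0.03409678516716952
```

```bash
python3 -m crank '[[[0,0,0],0,255],[[0,0,0.2],0,250],[[0,0,0.2],0,240],[[0,0,0.2],0,225],[[0,0,0.2],0,200],[[0,0,0.2],0,170],[[0,0,0.2],0,140],[[0,0,-10],0,130],[[0,0,-50],0,130],[[0,0,-100],0,130]]'; python3 -m crank '[[[0,0,-50],0,130],[[0,0,-70],0,130],[[0,0,-70],0,130],[[0,0,-70],0,130],[[0,0,-70],0,130]]'; python3 - <<'E'
from h import *
d=grab('wrist','w20'); s=get_state(); print(s['eef_pos'])
def prof(d,g,a,n):
    C=cloud(d); g=np.array(g); a=np.radians(a); x=np.array([np.cos(a),np.sin(a)]); y=np.array([-x[1],x[0]])
    L=np.stack([(C[...,:2]-g)@x,(C[...,:2]-g)@y,C[...,2]],-1).reshape(-1,3)
    for y0 in range(-n,n+1,4):
        X=L[(abs(L[:,1]*1000-y0)<2)&(abs(L[:,0])<.003)&(L[:,2]>.01)&(L[:,2]<.06)]
        if len(X): print(y0,(np.percentile(X[:,2],90)*1000).round(1),end=' | ')
    print()
prof(d,(.5287,-.4248),1.15,84)
prof(grab('top','t2'),(.5424,-.2042),1.7,72)
E
```

```text
time: 26.35
eef_pos: [0.5269, -0.4233, 0.1101]
tcp_rot: [0.7, 0.714, 0.0, -0.003]
contact_force: [0.2, -0.6, 0.1]
opening: 0.488
finger_force: 0.0
time: 26.85
eef_pos: [0.5274, -0.4238, 0.1793]
tcp_rot: [0.7, 0.714, 0.0, -0.002]
contact_force: [-1.2, -0.2, -0.5]
opening: 0.491
finger_force: 0.0
[ 0.52737872 -0.42372896  0.17894689]
-84 38.7 | -80 38.8 | -76 38.2 | -72 35.0 | -68 34.8 | -64 34.3 | -60 34.6 | -56 34.0 | -52 34.3 | -48 34.2 | -44 34.2 | -40 34.6 | -36 34.2 | -32 34.3 | -28 34.3 | -24 34.0 | -20 34.7 | -16 34.4 | -12 34.4 | -8 34.3 | -4 34.2 | 0 34.5 | 4 34.5 | 8 34.2 | 12 34.4 | 16 34.5 | 20 34.2 | 24 34.2 | 28 34.7 | 32 34.7 | 36 34.3 | 40 34.3 | 44 34.4 | 48 34.9 | 52 34.2 | 56 34.2 | 60 34.3 | 64 34.6 | 68 33.9 | 72 34.4 | 76 38.1 | 80 38.6 | 84 38.6 | 
-72 42.2 | -68 39.2 | -64 37.8 | -60 34.9 | -56 36.6 | -52 35.5 | -48 34.6 | -44 37.8 | -40 32.4 | -36 35.0 | -32 38.1 | -28 35.0 | -24 33.9 | -20 37.7 | -16 33.9 | -12 34.0 | -8 36.9 | -4 34.7 | 0 32.6 | 4 35.2 | 8 35.1 | 12 34.9 | 16 35.5 | 20 37.7 | 24 35.9 | 28 39.0 | 32 39.4 | 36 34.5 | 40 35.8 | 44 37.8 | 48 32.7 | 52 36.3 | 56 33.5 | 60 26.6 | 64 41.8 | 68 37.8 | 72 40.3 |
```

Both posts lie flat in their pockets and the arm is clear.

```bash
python3 -c "
from plant import ctrl
print(ctrl.sign_off())"
```

```text
the job is handed in; nothing more can be done
None
```

I gauged both posts and laid the short and the long one in their own pocket blocks, then handed the job in at about 27 s on the robot's clock; the hand-in returned no verdict.

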